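# Rack the dry sample panels in their spraying order

## Robot

A 6-joint arm with a two-finger parallel gripper is mounted at the origin on the work surface. World frame = base frame: x ahead of the robot, y to its left, z up, the work surface at z = 0. Lengths are in m, angles in rad, forces in N, time in s.
With the tool pointing down it reaches from about 0.275 to 0.725 m from the base axis. Payload 5.6 kg.
Tool frame: the origin (TCP) lies at the very end of the fingers, on their centre line; the grasp point (between the pads) lies grip_point_offset behind it (grip_point_offset is the distance from the TCP to the grasp point, in m); z points along the fingers, y is the line along which they close (so a half turn about z gives the same grasp; the last joint's range is limited). The gripper opens to 85 mm and grips with 20 to 120 N. Pads are 22 mm wide; open, the fingers measure 114 mm over their backs; the gripper's body (76 mm by 85 mm) begins 54 mm behind the grasp point. The pads swing forward as they close: fully open they stand 13 mm farther back than shut.
Start: joints at [1.594, 0.255, 0.108, 0, -1.424, -0.285], TCP at [0.142, 0.531, 0.231] pointing down, gripper open.
Joint ranges: [-2.95, 2.95], [-1.21, 1.97], [-1.09, 1.5], [-2.87, 1.71], [-2.94, -0.07], [-3.05, 3.05]. Speed limits (rad/s): [2.57, 2.57, 3.14, 3.14, 3.14, 3.14].

## Interface

Orientations are given as a rotation vector (axis times angle).
In Python, from bench import read_state, camera, get_calibration, sign_off, grip_point_offset gives the robot as it stands. The module is installed in compiled form; this text tells all that it offers.
- The arm moves only by the tool apply_moves, never from a script. Its argument "increments" is a list of rows, each a list of 7 numbers: the closure, from -1 (fully open) to 1 (shut), then the shift along the tool's x, y, z in m, then the turn, a rotation vector about the tool's x, y, z in degrees. A call has 1 to 10 rows; each row shifts and turns the commanded pose from where the row before left it, along the tool's axes as they then stand; what a row does not reach is not made up. A row lasts 1/10 s, in which the tool goes at most 50 mm and 8.59 degrees, less where a joint would pass 70% of its speed; a pose out of reach is approached as far as the arm can. A call with a gripper value outside its range is refused whole. The fingers move at their own pace and stop on an object; "newtons" is the grip in N (left out, the last holds). Time passes only in rows, so rows that do not move let the fingers close. It gives the time, the measured TCP pose, the force, the opening and the grip force at its end, in the units of the state.
- read_state(): the state, without advancing time (a new reading comes with each control period).
- camera(name): name is "side" or "top"; returns (picture, depth): 400x640x3 uint8, red, green, blue; 400x640 float32, m along the optical axis (not along the pixel's ray), 0 where there is no reading.
- get_calibration(name): a dict with "fx", "fy", "cx", "cy" (pixels), "dist" ([k1, k2, p1, p2, k3] as OpenCV has them; the pictures are not rectified), "origin" and "attitude" of the camera in the world. Camera axes: x right, y up, looking along -z (the intrinsics and any distortion apply to the point x, -y, -z); pixel columns grow to the right and rows downward; lengths in m; the calibration is good to about 2 mm. A picture is of the moment at which its call begins. get_calibration takes no time and is no camera call.
- sign_off(): hands the job in; it is judged then, once.
The state is a dict: "time_s": time; "joint_pos": joint angles; "joint_velocities": joint speeds; "tau": joint torques, N m; "position": TCP position; "ee_rot": TCP orientation; "force": force on the tool from outside, world axes, zero at the start; "ft_torque": the same for the moment, N m; "grip_width": opening from 0.0 (shut) to 1.0 (fully open); "finger_force": force on a finger pad.
Only numpy, scipy, OpenCV 4.12 (cv2) and the standard library are available. Lean on these libraries where they do the work, as an engineer would, in place of code of your own. Each camera call takes 0.05 s, during which the arm holds its last target. There are 200 camera calls.

## Task

The four lacquered sample panels on the drying board are dry: carry them over to the empty dowel rack, one panel standing upright in each slot, down on both rails and centred across them, and keep them in the same left-to-right order that they have on the drying board. Never let a panel fall over, and leave the tin, the sanding block and the cup where they are.

Things in the scene. Friction and masses are not known exactly. Their poses are not given: they have to be found in the camera images.
- panel_white_center (a point): the white sample panel: loose flat MDF, 100 mm tall, 80 mm wide (its x), 16 mm thick (its y), about 95 g, lacquered white, its lowest 20 mm bare wood; at the start it stands in a slotted stand, thickness along the row. Point: its centre, 50 mm above its lower edge and 50 mm below its top edge; z up.
- panel_yellow_center (a point): the yellow sample panel: loose flat MDF, 100 mm tall, 80 mm wide (its x), 16 mm thick (its y), about 95 g, lacquered yellow, its lowest 20 mm bare wood; at the start it stands in a slotted stand, thickness along the row. Point: its centre, 50 mm above its lower edge and 50 mm below its top edge; z up.
- panel_green_center (a point): the green sample panel: loose flat MDF, 100 mm tall, 80 mm wide (its x), 16 mm thick (its y), about 95 g, lacquered green, its lowest 20 mm bare wood; at the start it stands in a slotted stand, thickness along the row. Point: its centre, 50 mm above its lower edge and 50 mm below its top edge; z up.
- panel_blue_center (a point): the blue sample panel: loose flat MDF, 100 mm tall, 80 mm wide (its x), 16 mm thick (its y), about 95 g, lacquered blue, its lowest 20 mm bare wood; at the start it stands in a slotted stand, thickness along the row. Point: its centre, 50 mm above its lower edge and 50 mm below its top edge; z up.
- stand_white: the beech stand in which the white panel stands at the start: fixed to the drying board, 66 x 46 x 30 mm tall, with a slot along its x, 20 mm wide and 20 mm deep. Origin: centre of its underside (the slot's floor is 10 mm above it); y along the row, to the left.
- stand_yellow: the beech stand in which the yellow panel stands at the start: fixed to the drying board, 66 x 46 x 30 mm tall, with a slot along its x, 20 mm wide and 20 mm deep. Origin: centre of its underside (the slot's floor is 10 mm above it); y along the row, to the left.
- stand_green: the beech stand in which the green panel stands at the start: fixed to the drying board, 66 x 46 x 30 mm tall, with a slot along its x, 20 mm wide and 20 mm deep. Origin: centre of its underside (the slot's floor is 10 mm above it); y along the row, to the left.
- stand_blue: the beech stand in which the blue panel stands at the start: fixed to the drying board, 66 x 46 x 30 mm tall, with a slot along its x, 20 mm wide and 20 mm deep. Origin: centre of its underside (the slot's floor is 10 mm above it); y along the row, to the left.
- drying_board: the plywood drying board, fixed, 130 mm (x) by 300 mm (y) and 18 mm thick, carrying the four stands in a row along its y, about 72 mm apart (at about y = 108, 36, -36, -108 mm). Origin: centre of its underside, on the bench; its y points to the left as the robot sees it.
- curing_rack: dowel rack, fixed: two rails along its y (300 x 26 mm, at x = -24, +24), tops 30 mm above the origin. 32 mm tapered dowels on them make 4 slots across the row, middles at x = 0, y = 108, 36, -36, -108 mm, 23 mm wide at the bottom, 33 at the tips, a dark felt pad on each rail in each; panel thickness goes along y. Seated panel: centre 80 mm above the origin (centre of underside, on the bench). y: robot's left.
- lacquer_tin_center (a point): bystander: closed tin, 90 mm across and 104 mm tall; point 50 mm above its foot.
- sanding_block_center (a point): bystander: cork sanding block, 65 x 110 x 34 mm tall; point half-way up.
- mixing_cup_center (a point): bystander: steel mixing cup, 76 mm across and 85 mm tall; point half-way up.
There are look-alikes about, which are no part of the job. Of the things that look like the part that bears panel_blue_center, the middle-sized one is meant. What is shaped like the part that bears panel_green_center but pink or red is not meant.

How it is judged:
At the end, for the whole second after the job is handed in: Each panel stands in the rack slot with the same number from the left as its stand: within 12 mm of the slot's middle along the row and 20 mm across it, lower edge on the rails (centre 74 to 86 mm above the rack's underside), upright within 0.14 rad, released and at rest (x of panel_white_center in the frame of curing_rack between -0.02 and 0.02 m and z of panel_white_center in the frame of curing_rack between 0.074 and 0.086 m and angle between each of panel_white_center, panel_yellow_center, panel_green_center, panel_blue_center's own z axis and vertical below 0.14 rad and linear speed of each of panel_white, panel_yellow, panel_green, panel_blue below 0.02 m/s and ((y of stand_white in the frame of drying_board between 0.078 and 0.138 m and y of panel_white_center in the frame of curing_rack between 0.096 and 0.12 m) or (y of stand_white in the frame of drying_board between 0.006 and 0.066 m and y of panel_white_center in the frame of curing_rack between 0.024 and 0.048 m) or (y of stand_white in the frame of drying_board between -0.066 and -0.006 m and y of panel_white_center in the frame of curing_rack between -0.048 and -0.024 m) or (y of stand_white in the frame of drying_board between -0.138 and -0.078 m and y of panel_white_center in the frame of curing_rack between -0.12 and -0.096 m)) and x of panel_yellow_center in the frame of curing_rack between -0.02 and 0.02 m and z of panel_yellow_center in the frame of curing_rack between 0.074 and 0.086 m and ((y of stand_yellow in the frame of drying_board between 0.078 and 0.138 m and y of panel_yellow_center in the frame of curing_rack between 0.096 and 0.12 m) or (y of stand_yellow in the frame of drying_board between 0.006 and 0.066 m and y of panel_yellow_center in the frame of curing_rack between 0.024 and 0.048 m) or (y of stand_yellow in the frame of drying_board between -0.066 and -0.006 m and y of panel_yellow_center in the frame of curing_rack between -0.048 and -0.024 m) or (y of stand_yellow in the frame of drying_board between -0.138 and -0.078 m and y of panel_yellow_center in the frame of curing_rack between -0.12 and -0.096 m)) and x of panel_green_center in the frame of curing_rack between -0.02 and 0.02 m and z of panel_green_center in the frame of curing_rack between 0.074 and 0.086 m and ((y of stand_green in the frame of drying_board between 0.078 and 0.138 m and y of panel_green_center in the frame of curing_rack between 0.096 and 0.12 m) or (y of stand_green in the frame of drying_board between 0.006 and 0.066 m and y of panel_green_center in the frame of curing_rack between 0.024 and 0.048 m) or (y of stand_green in the frame of drying_board between -0.066 and -0.006 m and y of panel_green_center in the frame of curing_rack between -0.048 and -0.024 m) or (y of stand_green in the frame of drying_board between -0.138 and -0.078 m and y of panel_green_center in the frame of curing_rack between -0.12 and -0.096 m)) and x of panel_blue_center in the frame of curing_rack between -0.02 and 0.02 m and z of panel_blue_center in the frame of curing_rack between 0.074 and 0.086 m and ((y of stand_blue in the frame of drying_board between 0.078 and 0.138 m and y of panel_blue_center in the frame of curing_rack between 0.096 and 0.12 m) or (y of stand_blue in the frame of drying_board between 0.006 and 0.066 m and y of panel_blue_center in the frame of curing_rack between 0.024 and 0.048 m) or (y of stand_blue in the frame of drying_board between -0.066 and -0.006 m and y of panel_blue_center in the frame of curing_rack between -0.048 and -0.024 m) or (y of stand_blue in the frame of drying_board between -0.138 and -0.078 m and y of panel_blue_center in the frame of curing_rack between -0.12 and -0.096 m))); the robot touches nothing.
It fails at once if a panel fell over (tilted more than 45 degrees) (angle between any of panel_white_center, panel_yellow_center, panel_green_center, panel_blue_center's own z axis and vertical above 0.8 rad).
It fails at once if the tin, the sanding block or the cup was pushed more than 20 mm (distance of any of lacquer_tin_center, sanding_block_center, mixing_cup_center from where it was at the start of the episode above 0.02 m).
It also fails if it takes over 125 s, if anything falls off the work surface, if the arm or the gripper's body presses on something with over 40 N, if the wrist force passes 120 N, or if a joint passes its speed limit or range.

## Working session

There is one attempt and no reset: what is moved stays moved. The work goes in short steps, Python scripts to look and compute and a tool call to move; the robot and the scene stay as the last step left them, time stands still between calls to the robot, and variables do not carry over. Pictures are saved under pics/ and viewed, at most 14 in all, crops included, and the job is handed in when it is done.

Besides the shell and the picture viewer there is one more tool, called after ">>>" by a JSON object that holds its "op" and its "data". apply_moves: Moves the arm, as the interface text tells. Its arguments: {"type":"object","properties":{"increments":{"type":"array","items":{"type":"array","items":{"type":"number"}}},"newtons":{"type":"number"}},"required":["increments"]}

```bash
mkdir -p pics; cat > h.py <<'E'
import numpy as np, cv2
from scipy.spatial.transform import Rotation as R
from bench import *
def rot(a):
    a=np.array(a,float)
    if a.shape==(3,3): return a
    return R.from_rotvec(a).as_matrix() if a.size==3 else R.from_quat(a).as_matrix()
def cloud(name):
    img,d=camera(name); c=get_calibration(name)
    K=np.array([[c['fx'],0,c['cx']],[0,c['fy'],c['cy']],[0,0,1]])
    v,u=np.mgrid[0:400,0:640]
    p=cv2.undistortPoints(np.stack([u,v],-1).reshape(-1,1,2).astype(float),K,np.array(c['dist'])).reshape(400,640,2)
    P=np.stack([p[...,0]*d,-p[...,1]*d,-d],-1)
    W=P@rot(c['attitude']).T+np.array(c['origin']); W[d==0]=np.nan
    return img,W
def save(n,img): cv2.imwrite('pics/'+n,img[...,::-1])
E
python3 - <<'E'
from h import *
print(grip_point_offset, read_state())
for n in('top','side'):
    print(get_calibration(n)); i,W=cloud(n); save(n+'0.png',i); np.savez(n+'0.npz',i=i,W=W)
E
```

```text
0.0187 {'time_s': 0.0, 'joint_pos': array([ 1.59355707e+00,  2.55745876e-01,  1.07009922e-01, -4.75398962e-04,
       -1.42390000e+00, -2.84606024e-01]), 'joint_velocities': array([ 3.92638017e-05,  5.91594412e-04,  6.41982787e-04, -1.18536904e-03,
        3.82840520e-04,  6.09135331e-04]), 'tau': array([ 8.32377991e-04, -3.86637282e+01,  2.37930429e+01,  5.36503538e+00,
       -6.27922593e-03, -7.61169474e-06]), 'position': array([0.14218636, 0.53079128, 0.23039842]), 'ee_rot': array([ 3.11281837e+00, -4.09993843e-01, -2.87383611e-04]), 'force': array([ 0.2589923 ,  0.52709077, -0.66752379]), 'ft_torque': array([ 0.03200275,  0.00801072, -0.00540134]), 'finger_force': 0.0, 'grip_width': 0.9992694278175368}
{'fx': 400.1026451308135, 'fy': 400.1026451308135, 'cx': 317.1384924610727, 'cy': 201.60034656465783, 'dist': array([-0.02346241,  0.        ,  0.        ,  0.        ,  0.        ]), 'origin': array([0.48077863, 0.0130864 , 1.07760855]), 'attitude': array([ 0.05036622, -0.05820876, -1.57826226])}
{'fx': 506.7146073686772, 'fy': 506.7146073686772, 'cx': 326.7312174441793, 'cy': 202.11540692652622, 'dist': array([-0.02672742,  0.        ,  0.        ,  0.        ,  0.        ]), 'origin': array([0.03949407, 0.95823488, 0.73632708]), 'attitude': array([ 0.32492635, -1.31562867, -2.36788596])}
```

View pics/top0.png

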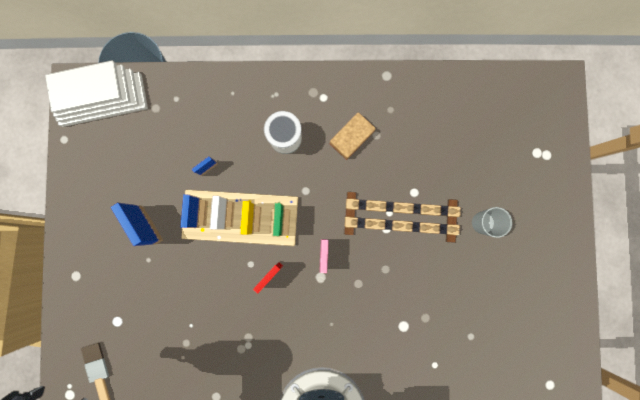

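View pics/side0.png

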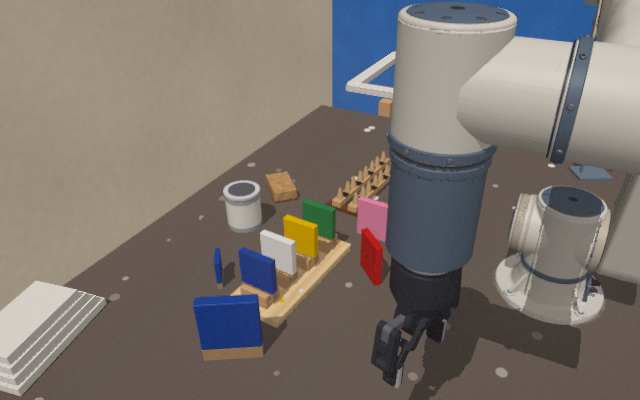

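Top view: four stands on the board with blue (190,211), white (219,212), yellow (248,217) and green (277,219). The rack is at (402,217), the tin at (283,130), the block at (353,135) and the cup at (495,222).

Look-alikes:
- Blue: a big panel at (135,225) and a small one at (204,165). The middle-sized one, in the stand at (190,211), is meant.
- Green-shaped: red at (268,278) and pink at (324,256), neither meant.

Next I measure the board, panels and rack.

```bash
cat > m.py <<'E'
from h import *
def masks(i):
    hsv=cv2.cvtColor(i,cv2.COLOR_RGB2HSV); h,s,v=[hsv[...,k].astype(int) for k in range(3)]
    return dict(blue=(abs(h-114)<10)&(s>150)&(v>60),yellow=(abs(h-24)<5)&(s>200)&(v>120),green=(abs(h-70)<16)&(s>120)&(v>50),white=(s<40)&(v>150))
def fit(p):
    c,(w,hh),a=cv2.minAreaRect((p*1000).astype(np.float32)); 
    if w<hh: w,hh,a=hh,w,a+90
    return np.round([*c,w,hh,(a+90)%180-90],1)
E
python3 - <<'E'
from m import *
for n in('top','side'):
    z=np.load(n+'0.npz'); i,W=z['i'],z['W']
    for k,m in masks(i).items():
        nn,lab,st,ce=cv2.connectedComponentsWithStats(m.astype(np.uint8))
        for j in range(1,nn):
            if st[j,4]<40: continue
            q=W[(lab==j)]; q=q[np.isfinite(q[:,0])]
            if len(q)<30 or q[:,2].max()>0.3: continue
            zt=np.percentile(q[:,2],95); t=q[q[:,2]>zt-.006]
            print(n,k,ce[j].round(),st[j,4],'z',q[:,2].min().round(3),zt.round(3),fit(t[:,:2]))
z=np.load('top0.npz');i,W=z['i'],z['W']
# board / rack regions in xy
for nm,(u0,u1,v0,v1),(za,zb) in [('board',(175,305,185,250),(.010,.026)),('rack',(335,470,185,250),(.022,.038)),('rackall',(335,470,185,250),(.015,.08)),('tin',(255,310,105,160),(.08,.13)),('block',(320,385,105,165),(.02,.05)),('cup',(465,520,200,245),(.03,.12))]:
    q=W[v0:v1,u0:u1].reshape(-1,3); q=q[(q[:,2]>za)&(q[:,2]<zb)]; print(nm,len(q),np.median(q[:,2]).round(4),fit(q[:,:2]))
q=W[300:340,150:300,2]; print('table z',np.nanmedian(q))
for n in('top','side'):
    c=get_calibration(n); p=rot(c['attitude']).T@(read_state()['position']-c['origin']); print(n,c['cx']-c['fx']*p[0]/p[2],c['cy']+c['fy']*p[1]/p[2])
a=z['i']; save('c1.png',np.hstack([cv2.resize(a[180:255,170:310],None,fx=5,fy=5,interpolation=2)]))
save('c2.png',cv2.resize(a[180:255,335:475],None,fx=5,fy=5,interpolation=2))
E
```

```text
top blue [204. 166.] 181 z 0.021 0.07 [649.  301.4  53.1  10.5 -52.9]
top blue [189. 212.] 433 z 0.056 0.13 [526.6 321.9  72.6  14.5  -4.9]
top blue [137. 225.] 822 z 0.03 0.138 [499.4 452.5 107.1  17.3  25.2]
top yellow [247. 217.] 364 z 0.016 0.13 [511.4 180.5  77.1  16.3  -3.9]
top green [278. 219.] 231 z 0.085 0.131 [505.9 103.   76.   14.4  -2.9]
top white [62. 37.] 222 z -0.696 -0.628 [1332.4  794.   142.3   35.2   52.4]
top white [165.  35.] 92 z -0.684 -0.472 [1.2467e+03 6.6570e+02 3.4000e+01 3.0000e-01 4.4600e+01]
top white [477.  34.] 450 z -0.711 -0.648 [1352.6 -766.4 1395.4   13.7   89.9]
top white [467.  67.] 12272 z -0.768 -0.74 [1055.5 -401.4 2290.6  614.    89.5]
top white [ 51. 112.] 13695 z -0.767 0.073 [855.7 615.6 183.1 102.2 -78.2]
top white [386.  76.] 83 z -0.008 0.003 [ 903.8 -187.5   27.2   25.5   -1.1]
top white [313.  92.] 68 z -0.004 0.003 [857.8  16.6  24.5  24.3  44.3]
top white [323.  97.] 62 z -0.005 0.003 [842.5 -10.6  22.4  22.  -40.8]
top white [155. 108.] 66 z -0.004 0.003 [816.8 451.2  24.2  23.3  47.3]
top white [283. 132.] 767 z -0.005 0.106 [ 7
[... 3358 characters left out ...]
.045 [45.8 52.6 24.3 17.5 -6.6]
side white [ 32. 325.] 4316 z -0.332 0.073 [854.9 615.4 181.7 104.9 -78.7]
side white [585. 305.] 753 z 0.001 0.049 [-57.3  33.8  52.9   8.5  72.5]
side white [501. 372.] 73 z -0.003 0.002 [ 43.1 277.   22.   17.6 -82. ]
board 3052 0.0177 [514.6 214.8 302.1 130.3  86. ]
rack 1907 0.0299 [ 512.8 -216.   298.4   74.4   85.3]
rackall 2308 0.0304 [ 512.9 -215.9  298.4  109.3   86.1]
tin 1052 0.1033 [ 7.303e+02  9.250e+01  9.050e+01  8.740e+01 -3.000e-01]
block 1026 0.0336 [731.2 -88.4 111.   65.4 -45. ]
cup 613 0.0646 [ 496.1 -439.5   76.7   72.6  -89.7]
table z -0.0004689459625120129
top 63.64181928916602 397.188392681765
side 412.86921436279465 366.6363858123249
```

View pics/c1.png

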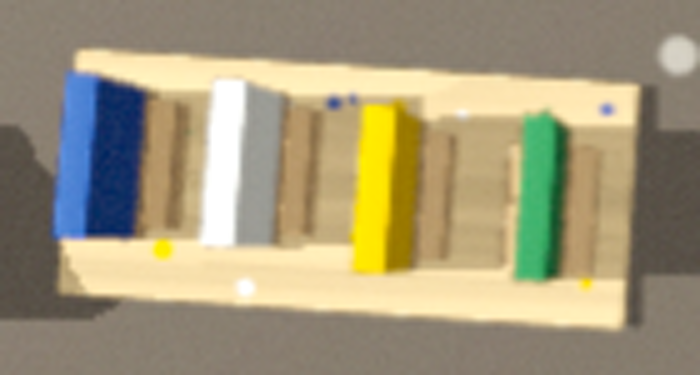

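View pics/c2.png

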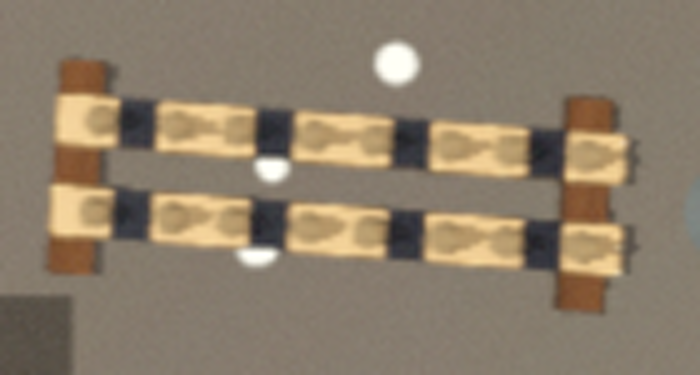

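The crop confirms the middle-sized blue panel is in stand 1, with the order blue, white, yellow, green. In the rack crop, all 8 felt pads are free. Next I locate the slots from the pads and work out the deltas.

```bash
python3 - <<'E'
from m import *
z=np.load('top0.npz');i,W=z['i'],z['W']
hsv=cv2.cvtColor(i,cv2.COLOR_RGB2HSV)
m=(i.max(-1)<75)&(abs(W[...,2]-.030)<.01)&(i[...,2]>=i[...,0]); m[:, :335]=0; m[:,475:]=0
n,l,st,ce=cv2.connectedComponentsWithStats(m.astype(np.uint8))
P=[]
for j in range(1,n):
    if st[j,4]>10:
        p=np.median(W[l==j],0); P.append(p); print(ce[j].round(1),st[j,4],(p*1000).round(1))
P=np.array(P)
if len(P)==8:
    P=P[np.argsort(-P[:,1])].reshape(4,2,3).mean(1); d=np.polyfit(P[:,1],P[:,0],1); print((P*1000).round(1),np.degrees(np.arctan(d[0])),'centre',P.mean(0))
s=read_state(); print(s['position'],R.from_rotvec(s['ee_rot']).as_matrix().round(3))
E
```

```text
[362.  204.4] 41 [ 545.9 -110.    30.6]
[389.3 206.1] 48 [ 540.  -181.2   30.2]
[416.8 208.6] 44 [ 531.7 -254.8   29.9]
[444.  210.4] 41 [ 528.2 -325.8   29.8]
[360.8 222.6] 47 [ 496.2 -106.6   29.3]
[388.2 224.4] 43 [ 492.9 -177.5   30.2]
[415.7 226.8] 43 [ 484.4 -250.9   30.2]
[443.  228.7] 41 [ 478.6 -321.6   29.8]
[[ 521.1 -108.3   29.9]
 [ 516.5 -179.4   30.2]
 [ 508.1 -252.8   30. ]
 [ 503.4 -323.7   29.8]] 4.876711390165811 centre [ 0.51223931 -0.21603899  0.03000007]
[0.1421801  0.53085015 0.23049084] [[ 0.966 -0.259 -0.   ]
 [-0.259 -0.966 -0.002]
 [ 0.     0.002 -1.   ]]
```

>>> {"op": "apply_moves", "data": {"increments": [[-0.2,0,0,0,0,0,-5.4],[-0.2,0,0,0,0,0,-5.4],[-0.2,0.035,0.016,0,0,0,0],[-0.2,0.035,0.016,0,0,0,0],[-0.2,0.035,0.016,0,0,0,0],[-0.2,0.035,0.016,0,0,0,0],[-0.2,0.035,0.016,0,0,0,0],[-0.2,0.035,0.016,0,0,0,0],[-0.2,0.035,0.016,0,0,0,0],[-0.2,0.035,0.016,0,0,0,0]], "newtons": 50}}

```text
time_s: 1.1
position: [0.4132, 0.382, 0.2309]
ee_rot: [3.139, -0.115, -0.001]
force: [-0.5, -0.1, 0.4]
grip_width: 0.598
finger_force: 0.0
```

```bash
cat > d.py <<'E'
import sys
from h import *
# remaining tool-axis shift to a world target x y z, plus yaw
s=read_state(); M=rot(s['ee_rot']); t=np.array([float(a) for a in sys.argv[1:4]])
print('tcp',s['position'].round(4),'yaw',np.degrees(np.arctan2(M[1,0],M[0,0])).round(2),'tilt',M[:2,2].round(4),'F',s['force'].round(1),'w',round(s['grip_width']*85,1),'ff',s['finger_force'],'t',s['time_s'])
print('tool delta mm',((M.T@(t-s['position']))*1000).round(1))
E
python3 d.py .526 .322 .2305
```

```text
tcp [0.4132 0.382  0.2309] yaw -4.19 tilt [-0.0007 -0.0006] F [-0.5 -0.1  0.4] w 50.9 ff 0.0 t 1.1
tool delta mm [116.9  51.6   0.3]
```

>>> {"op": "apply_moves", "data": {"increments": [[-0.2,0.039,0.017,0,0,0,0],[-0.2,0.039,0.017,0,0,0,0],[-0.2,0.039,0.017,0,0,0,0],[-0.2,0,0,0.04,0,0,0],[-0.2,0,0,0.04,0,0,0],[-0.2,0,0,0,0,0,0]]}}

```text
time_s: 1.7
position: [0.5218, 0.3209, 0.1444]
ee_rot: [3.131, -0.117, -0.017]
force: [0.1, -0.6, -0.4]
grip_width: 0.599
finger_force: 0.0
```

```bash
python3 d.py .526 .322 .082; python3 - <<'E'
from m import *
i,W=cloud('side'); save('s1.png',cv2.resize(i[120:340,150:450],None,fx=2.6,fy=2.6))
E
```

```text
tcp [0.5218 0.3209 0.1444] yaw -4.3 tilt [-0.0112 -0.0077] F [ 0.1 -0.6 -0.4] w 50.9 ff 0.0 t 1.7
tool delta mm [ 4.7 -1.9 62.3]
```

View pics/s1.png

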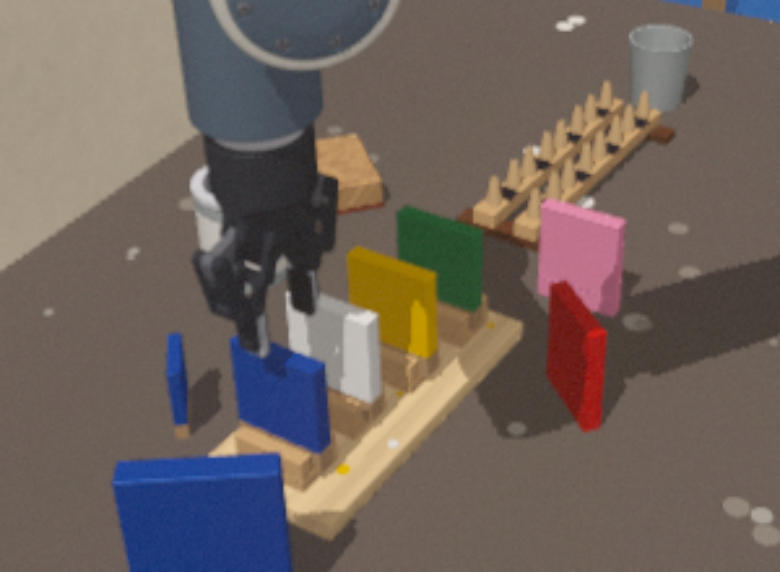

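>>> {"op": "apply_moves", "data": {"increments": [[-0.2,0,0,0,0,0,0],[-0.2,0,0,0,0,0,0]]}}

```text
time_s: 1.95
position: [0.5262, 0.3248, 0.1542]
ee_rot: [-3.137, 0.114, -0.006]
force: [0.8, 0.1, 0.6]
grip_width: 0.599
finger_force: 0.0
```

```bash
python3 d.py .526 .322 .082; python3 - <<'E'
from m import *
c=get_calibration('side')
for q in ([.522,.349,.144],[.522,.299,.144],[.526,.322,.128],[.566,.319,.128],[.486,.325,.128]):
    p=rot(c['attitude']).T@(np.array(q)-c['origin']); u=np.array([c['cx']-c['fx']*p[0]/p[2],c['cy']+c['fy']*p[1]/p[2]]); print(q,((u-[150,120])*2.6).round())
E
```

```text
tcp [0.5262 0.3248 0.1542] yaw -4.15 tilt [0.0039 0.0028] F [0.8 0.1 0.6] w 50.9 ff 0.0 t 1.95
tool delta mm [-0.3  3.  72.2]
[0.522, 0.349, 0.144] [258. 353.]
[0.522, 0.299, 0.144] [296. 317.]
[0.526, 0.322, 0.128] [276. 349.]
[0.566, 0.319, 0.128] [235. 332.]
[0.486, 0.325, 0.128] [319. 366.]
```

The crop agrees with the projection: the near finger is at (258,345) over the panel's middle, and the panel ends at (235,335) and (325,368). Going down to grasp.

>>> {"op": "apply_moves", "data": {"increments": [[-0.2,0,0.002,0.02,0,0,0],[-0.2,0,0,0.025,0,0,0],[-0.2,0,0,0.025,0,0,0],[-0.2,0,0,0,0,0,0],[-0.2,0,0,0,0,0,0],[-0.2,0,0,0,0,0,0],[1,0,0,0,0,0,0],[1,0,0,0,0,0,0],[1,0,0,0,0,0,0],[1,0,0,0,0,0,0]]}}

```text
time_s: 2.95
position: [0.5254, 0.322, 0.0823]
ee_rot: [-3.139, 0.115, -0.002]
force: [-0.5, 0.4, 4.6]
grip_width: 0.179
finger_force: 49.4
```

>>> {"op": "apply_moves", "data": {"increments": [[1,0,0,0,0,0,0],[1,0,0,0,0,0,0],[1,0,0,-0.02,0,0,0],[1,0,0,-0.025,0,0,0],[1,0,0,-0.03,0,0,0],[1,0,0,-0.03,0,0,0],[1,0,0,-0.03,0,0,0],[1,0,0,0,0,0,0],[1,0,0,0,0,0,0]]}}

```text
time_s: 3.85
position: [0.5248, 0.3218, 0.2161]
ee_rot: [-3.139, 0.115, 0.001]
force: [-0.1, -0.3, -2.4]
grip_width: 0.182
finger_force: 49.3
```

```bash
python3 d.py .521 -.1083 .21
```

```text
tcp [0.5248 0.3218 0.2161] yaw -4.21 tilt [-0.0004  0.0007] F [-0.1 -0.3 -2.4] w 15.5 ff 49.32510316371918 t 3.85
tool delta mm [ 27.8 429.2   5.8]
```

>>> {"op": "apply_moves", "data": {"increments": [[1,0.002,0.03,0,0,0,0],[1,0.003,0.04,0,0,0,0],[1,0.003,0.045,0,0,0,0],[1,0.003,0.045,0,0,0,0],[1,0.003,0.045,0,0,0,0],[1,0.003,0.045,0,0,0,0],[1,0.003,0.045,0,0,0,0],[1,0.003,0.045,0,0,0,0],[1,0.003,0.045,0,0,0,0],[1,0.002,0.044,0,0,0,0]]}}

```text
time_s: 4.85
position: [0.5202, -0.1099, 0.2145]
ee_rot: [-3.139, 0.115, 0.005]
force: [1.7, 0.8, -1.2]
grip_width: 0.183
finger_force: 49.1
```

>>> {"op": "apply_moves", "data": {"increments": [[1,0,0,0,0,0,0],[1,0,0,0,0,0,0],[1,0,0,0,0,0,0]]}}

```text
time_s: 5.15
position: [0.5211, -0.1076, 0.2152]
ee_rot: [-3.139, 0.115, 0.003]
force: [-0.4, -0.2, -0.7]
grip_width: 0.181
finger_force: 49.3
```

```bash
python3 d.py .521 -.1083 .0855
```

```text
tcp [ 0.5211 -0.1076  0.2152] yaw -4.18 tilt [-0.002   0.0004] F [-0.4 -0.2 -0.7] w 15.4 ff 49.30628299713135 t 5.15
tool delta mm [  0.3   0.8 129.7]
```

>>> {"op": "apply_moves", "data": {"increments": [[1,0,0.001,0.03,0,0,0],[1,0,0,0.03,0,0,0],[1,0,0,0.03,0,0,0],[1,0,0,0,0,0,0],[1,0,0,0,0,0,0],[1,0,0,0,0,0,0]]}}

```text
time_s: 5.75
position: [0.5228, -0.1088, 0.1282]
ee_rot: [3.139, -0.113, 0.005]
force: [0.1, -0.2, -0.9]
grip_width: 0.181
finger_force: 49.3
```

```bash
python3 d.py .521 -.1083 .0855; python3 - <<'E'
from m import *
i,W=cloud('side'); save('s2.png',cv2.resize(i[90:250,240:460],None,fx=3.5,fy=3.5,interpolation=2))
E
```

```text
tcp [ 0.5228 -0.1088  0.1282] yaw -4.12 tilt [ 0.0032 -0.0005] F [ 0.1 -0.2 -0.9] w 15.4 ff 49.25127446651459 t 5.75
tool delta mm [-2.  -0.4 42.7]
```

View pics/s2.png

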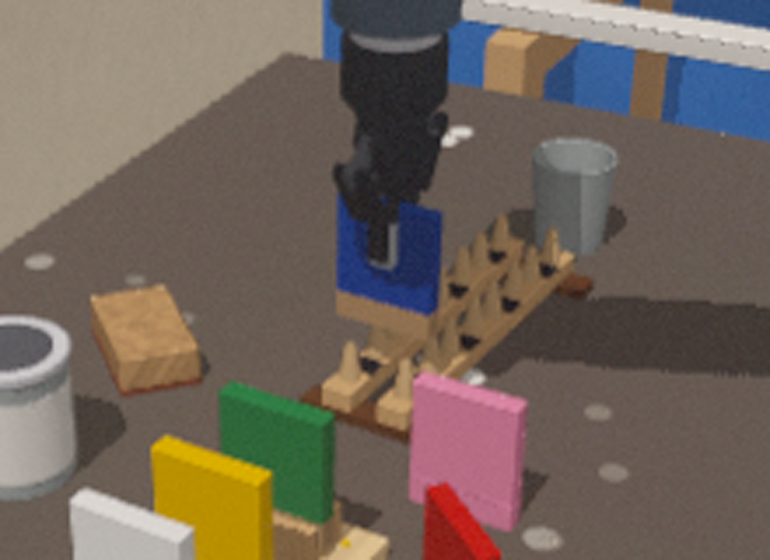

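The blue panel hangs level over the first slot, its lower edge at about (390,310) just above the first pads. Lowering it now.

>>> {"op": "apply_moves", "data": {"increments": [[1,-0.001,0,0.015,0,0,0],[1,0,0,0.015,0,0,0],[1,0,0,0.01,0,0,0],[1,0,0,0.002,0,0,0],[1,0,0,0,0,0,0],[1,0,0,0,0,0,0],[1,0,0,0,0,0,0]]}}

```text
time_s: 6.5
position: [0.521, -0.1092, 0.085]
ee_rot: [3.139, -0.115, 0.002]
force: [0.7, -0.4, -0.5]
grip_width: 0.176
finger_force: 49.4
```

```bash
python3 d.py .521 -.1083 .0845
```

```text
tcp [ 0.521  -0.1092  0.085 ] yaw -4.2 tilt [ 0.0014 -0.0001] F [ 0.7 -0.4 -0.5] w 15.0 ff 49.40288543701172 t 6.5
tool delta mm [-0.1 -0.9  0.5]
```

>>> {"op": "apply_moves", "data": {"increments": [[1,0,0,0.001,0,0,0],[0.4,0,0,0,0,0,0],[-0.2,0,0,0,0,0,0],[-0.2,0,0,0,0,0,0],[-0.2,0,0,0,0,0,0],[-0.2,0,0,0,0,0,0],[-0.2,0,0,-0.02,0,0,0],[-0.2,0,0,-0.03,0,0,0],[-0.2,0,0,-0.035,0,0,0],[-0.2,0,0,0,0,0,0]]}}

```text
time_s: 7.5
position: [0.5234, -0.1097, 0.1735]
ee_rot: [3.138, -0.114, 0.015]
force: [0.4, -0.3, 0.0]
grip_width: 0.603
finger_force: 0.0
```

>>> {"op": "apply_moves", "data": {"increments": [[-0.2,-0.002,-0.03,0,0,0,0],[-0.2,-0.002,-0.04,0,0,0,0],[-0.2,-0.003,-0.042,0,0,0,0],[-0.2,-0.003,-0.042,0,0,0,0],[-0.2,-0.003,-0.042,0,0,0,0],[-0.2,-0.003,-0.042,0,0,0,0],[-0.2,-0.003,-0.042,0,0,0,0],[-0.2,-0.003,-0.04,0,0,0,0],[-0.2,-0.002,-0.04,0,0,0,0],[-0.2,0,0,0,0,0,0]]}}

```text
time_s: 8.5
position: [0.5225, 0.2557, 0.1671]
ee_rot: [-3.14, 0.109, 0.001]
force: [-0.6, -0.6, -1.0]
grip_width: 0.603
finger_force: 0.0
```

>>> {"op": "apply_moves", "data": {"increments": [[-0.2,0,0,0,0,0,0],[-0.2,0,0,0,0,0,0]]}}

```text
time_s: 8.7
position: [0.5228, 0.251, 0.1681]
ee_rot: [3.139, -0.116, -0.001]
force: [0.2, -0.1, 0.4]
grip_width: 0.596
finger_force: 0.0
```

```bash
python3 d.py .5238 .2524 .082; python3 - <<'E'
from m import *
i,W=cloud('top'); save('t2.png',i[150:280,150:500])
m=masks(i)
for k in m:
    for nm,a,b in(('rack',335,475),('board',170,310)):
        q=W[185:255,a:b][m[k][185:255,a:b]]; q=q[(q[:,2]>.118)&(q[:,2]<.14)]
        if len(q)>15: print(k,nm,len(q),np.median(q[:,2]).round(4),fit(q[:,:2]))
E
```

```text
tcp [0.5228 0.251  0.1681] yaw -4.22 tilt [-0.0003 -0.0004] F [ 0.2 -0.1  0.4] w 50.6 ff 0.0 t 8.7
tool delta mm [ 0.9 -1.5 86.1]
blue rack 214 0.1296 [ 522.9 -108.4   76.6   14.9   -3.9]
yellow board 240 0.1274 [510.4 180.7  79.1  16.3  -4.3]
green board 197 0.1276 [506.  103.5  72.1  14.9  -4.3]
white board 120 0.1274 [523.6 252.4  77.   15.6  -4.2]
```

Blue stands in slot 1: top at z 0.1296, (0.523,-0.108), as it should be. White is next.

>>> {"op": "apply_moves", "data": {"increments": [[-0.2,0.001,-0.001,0.026,0,0,0],[-0.2,0,0,0.03,0,0,0],[-0.2,0,0,0.03,0,0,0],[-0.2,0,0,0,0,0,0],[-0.2,0,0,0,0,0,0],[-0.2,0,0,0,0,0,0],[1,0,0,0,0,0,0],[1,0,0,0,0,0,0],[1,0,0,0,0,0,0],[1,0,0,0,0,0,0]]}}

```text
time_s: 9.75
position: [0.5245, 0.2528, 0.0834]
ee_rot: [-3.139, 0.115, -0.003]
force: [-1.0, -0.2, 5.2]
grip_width: 0.179
finger_force: 49.3
```

>>> {"op": "apply_moves", "data": {"increments": [[1,0,0,0,0,0,0],[1,0,0,0,0,0,0],[1,0,0,-0.02,0,0,0],[1,0,0,-0.025,0,0,0],[1,0,0,-0.03,0,0,0],[1,0,0,-0.03,0,0,0],[1,0,0,-0.03,0,0,0],[1,0,0,0,0,0,0],[1,0,0,0,0,0,0]]}}

```text
time_s: 10.65
position: [0.5238, 0.2528, 0.2173]
ee_rot: [-3.139, 0.115, 0.0]
force: [0.1, -0.2, -2.1]
grip_width: 0.174
finger_force: 48.9
```

```bash
python3 d.py .5153 -.180 .21
```

```text
tcp [0.5238 0.2528 0.2173] yaw -4.2 tilt [-0.0001  0.001 ] F [ 0.1 -0.2 -2.1] w 14.8 ff 48.850364685058594 t 10.65
tool delta mm [ 23.3 432.3   6.8]
```

>>> {"op": "apply_moves", "data": {"increments": [[1,0.002,0.032,0,0,0,0],[1,0.002,0.04,0,0,0,0],[1,0.002,0.045,0,0,0,0],[1,0.003,0.045,0,0,0,0],[1,0.003,0.045,0,0,0,0],[1,0.003,0.045,0,0,0,0],[1,0.002,0.045,0,0,0,0],[1,0.002,0.045,0,0,0,0],[1,0.002,0.045,0,0,0,0],[1,0.002,0.045,0,0,0,0]]}}

```text
time_s: 11.65
position: [0.5141, -0.1814, 0.2156]
ee_rot: [-3.139, 0.115, 0.005]
force: [1.1, 0.5, -1.5]
grip_width: 0.181
finger_force: 49.0
```

>>> {"op": "apply_moves", "data": {"increments": [[1,0,0,0,0,0,0],[1,0,0,0,0,0,0],[1,0,0,0.025,0,0,0],[1,0,0,0.03,0,0,0],[1,0,0,0.03,0,0,0],[1,0,0,0,0,0,0],[1,0,0,0,0,0,0],[1,0,0,0,0,0,0]]}}

```text
time_s: 12.45
position: [0.5165, -0.1797, 0.1341]
ee_rot: [3.139, -0.113, 0.005]
force: [0.5, 0.0, -0.4]
grip_width: 0.18
finger_force: 49.2
```

```bash
python3 d.py .5153 -.180 .0856
```

```text
tcp [ 0.5165 -0.1797  0.1341] yaw -4.13 tilt [ 0.0029 -0.0008] F [ 0.5  0.  -0.4] w 15.3 ff 49.205260276794434 t 12.45
tool delta mm [-1.3  0.3 48.5]
```

>>> {"op": "apply_moves", "data": {"increments": [[1,0,0,0.015,0,0,0],[1,0,0,0.015,0,0,0],[1,0,0,0.01,0,0,0],[1,0,0,0.005,0,0,0],[1,0,0,0,0,0,0],[1,0,0,0,0,0,0],[1,0,0,0,0,0,0]]}}

```text
time_s: 13.15
position: [0.5158, -0.1801, 0.0881]
ee_rot: [3.139, -0.115, 0.002]
force: [0.3, -0.4, -0.4]
grip_width: 0.181
finger_force: 49.2
```

```bash
python3 d.py .5153 -.180 .0856
```

```text
tcp [ 0.5158 -0.1801  0.0881] yaw -4.19 tilt [ 0.0015 -0.0003] F [ 0.3 -0.4 -0.4] w 15.4 ff 49.24604594707489 t 13.15
tool delta mm [-0.5 -0.1  2.5]
```

>>> {"op": "apply_moves", "data": {"increments": [[1,0,0,0.002,0,0,0],[1,0,0,0,0,0,0],[0.4,0,0,0,0,0,0],[-0.2,0,0,0,0,0,0],[-0.2,0,0,0,0,0,0],[-0.2,0,0,0,0,0,0],[-0.2,0,0,0,0,0,0],[-0.2,0,0,-0.02,0,0,0],[-0.2,0,0,-0.03,0,0,0],[-0.2,0,0,-0.035,0,0,0]]}}

```text
time_s: 14.15
position: [0.5144, -0.1798, 0.1704]
ee_rot: [-3.139, 0.115, 0.004]
force: [0.2, -0.0, -0.5]
grip_width: 0.598
finger_force: 0.0
```

>>> {"op": "apply_moves", "data": {"increments": [[-0.2,-0.002,-0.03,0,0,0,0],[-0.2,-0.003,-0.04,0,0,0,0],[-0.2,-0.004,-0.042,0,0,0,0],[-0.2,-0.004,-0.042,0,0,0,0],[-0.2,-0.004,-0.042,0,0,0,0],[-0.2,-0.004,-0.042,0,0,0,0],[-0.2,-0.004,-0.042,0,0,0,0],[-0.2,-0.004,-0.04,0,0,0,0],[-0.2,-0.003,-0.039,0,0,0,0],[-0.2,0,0,0,0,0,0]]}}

```text
time_s: 15.15
position: [0.5094, 0.1843, 0.1699]
ee_rot: [-3.139, 0.109, 0.0]
force: [-0.3, -0.9, -0.6]
grip_width: 0.602
finger_force: 0.0
```

>>> {"op": "apply_moves", "data": {"increments": [[-0.2,0,0,0,0,0,0],[-0.2,0,0,0,0,0,0]]}}

```text
time_s: 15.35
position: [0.5096, 0.1798, 0.1703]
ee_rot: [3.139, -0.116, -0.0]
force: [0.3, -1.0, 0.3]
grip_width: 0.602
finger_force: 0.0
```

```bash
cat > chk.py <<'E'
from m import *
i,W=cloud('top'); save('t%d.png'%int(read_state()['time_s']*10),i[150:280,150:500])
m=masks(i)
for k in m:
    for nm,a,b in(('rack',335,475),('board',170,310)):
        q=W[185:255,a:b][m[k][185:255,a:b]]; q=q[(q[:,2]>.118)&(q[:,2]<.14)]
        if len(q)>15: print(k,nm,len(q),np.median(q[:,2]).round(4),fit(q[:,:2]))
E
python3 d.py .5104 .1806 .082; python3 chk.py
```

```text
tcp [0.5096 0.1798 0.1703] yaw -4.23 tilt [-0.0001 -0.0003] F [ 0.3 -1.   0.3] w 51.2 ff 0.0 t 15.35
tool delta mm [ 0.8 -0.9 88.3]
blue rack 197 0.1296 [ 523.2 -108.2   76.6   14.2   -2.5]
yellow board 72 0.1271 [510.4 179.8  78.9  14.6  -4.1]
green board 201 0.1273 [506.1 103.5  76.   14.8  -4.1]
white rack 253 0.1295 [ 514.4 -179.4   79.2   16.5   -4.5]
```

White is in slot 2 (z 0.1295). Yellow is next.

>>> {"op": "apply_moves", "data": {"increments": [[-0.2,0.001,-0.001,0.028,0,0,0],[-0.2,0,0,0.03,0,0,0],[-0.2,0,0,0.03,0,0,0],[-0.2,0,0,0,0,0,0],[-0.2,0,0,0,0,0,0],[-0.2,0,0,0,0,0,0],[1,0,0,0,0,0,0],[1,0,0,0,0,0,0],[1,0,0,0,0,0,0],[1,0,0,0,0,0,0]]}}

```text
time_s: 16.4
position: [0.5113, 0.1816, 0.0833]
ee_rot: [-3.139, 0.115, -0.003]
force: [-0.6, -0.7, 5.3]
grip_width: 0.178
finger_force: 49.2
```

>>> {"op": "apply_moves", "data": {"increments": [[1,0,0,0,0,0,0],[1,0,0,0,0,0,0],[1,0,0,-0.02,0,0,0],[1,0,0,-0.025,0,0,0],[1,0,0,-0.03,0,0,0],[1,0,0,-0.03,0,0,0],[1,0,0,-0.03,0,0,0],[1,0,0,0,0,0,0],[1,0,0,0,0,0,0]]}}

```text
time_s: 17.3
position: [0.5106, 0.1816, 0.2173]
ee_rot: [-3.139, 0.115, -0.0]
force: [0.1, -0.7, -0.6]
grip_width: 0.179
finger_force: 48.8
```

```bash
python3 d.py .5097 -.252 .21
```

```text
tcp [0.5106 0.1816 0.2173] yaw -4.2 tilt [0.0002 0.001 ] F [ 0.1 -0.7 -0.6] w 15.2 ff 48.79749119281769 t 17.3
tool delta mm [ 30.9 432.5   6.9]
```

>>> {"op": "apply_moves", "data": {"increments": [[1,0.002,0.032,0,0,0,0],[1,0.003,0.04,0,0,0,0],[1,0.003,0.045,0,0,0,0],[1,0.003,0.045,0,0,0,0],[1,0.004,0.045,0,0,0,0],[1,0.004,0.045,0,0,0,0],[1,0.003,0.045,0,0,0,0],[1,0.003,0.045,0,0,0,0],[1,0.003,0.045,0,0,0,0],[1,0.003,0.045,0,0,0,0]]}}

```text
time_s: 18.3
position: [0.5089, -0.2532, 0.2155]
ee_rot: [-3.138, 0.115, 0.004]
force: [0.9, 0.4, 1.1]
grip_width: 0.182
finger_force: 48.9
```

>>> {"op": "apply_moves", "data": {"increments": [[1,0,0,0,0,0,0],[1,0,0,0,0,0,0],[1,0,0,0.025,0,0,0],[1,0,0,0.03,0,0,0],[1,0,0,0.03,0,0,0],[1,0,0,0,0,0,0],[1,0,0,0,0,0,0],[1,0,0,0,0,0,0]]}}

```text
time_s: 19.1
position: [0.5112, -0.2517, 0.1342]
ee_rot: [3.138, -0.113, 0.004]
force: [-0.4, -0.1, -0.5]
grip_width: 0.181
finger_force: 49.2
```

```bash
python3 d.py .5097 -.252 .0856
```

```text
tcp [ 0.5112 -0.2517  0.1342] yaw -4.13 tilt [ 0.0028 -0.0013] F [-0.4 -0.1 -0.5] w 15.4 ff 49.15886878967285 t 19.1
tool delta mm [-1.6  0.4 48.6]
```

>>> {"op": "apply_moves", "data": {"increments": [[1,-0.001,0,0.015,0,0,0],[1,0,0,0.015,0,0,0],[1,0,0,0.01,0,0,0],[1,0,0,0.007,0,0,0],[1,0,0,0,0,0,0],[1,0,0,0,0,0,0],[1,0,0,0,0,0,0]]}}

```text
time_s: 19.8
position: [0.5093, -0.2518, 0.0858]
ee_rot: [3.139, -0.115, 0.001]
force: [0.2, -0.4, -0.0]
grip_width: 0.179
finger_force: 49.1
```

```bash
python3 d.py .5097 -.252 .0856
```

```text
tcp [ 0.5093 -0.2518  0.0858] yaw -4.2 tilt [ 0.0009 -0.0001] F [ 0.2 -0.4 -0. ] w 15.2 ff 49.130603671073914 t 19.8
tool delta mm [0.4 0.2 0.2]
```

>>> {"op": "apply_moves", "data": {"increments": [[0.4,0,0,0,0,0,0],[-0.2,0,0,0,0,0,0],[-0.2,0,0,0,0,0,0],[-0.2,0,0,0,0,0,0],[-0.2,0,0,0,0,0,0],[-0.2,0,0,-0.02,0,0,0],[-0.2,0,0,-0.03,0,0,0],[-0.2,0,0,-0.035,0,0,0],[-0.2,0,0,0,0,0,0]]}}

```text
time_s: 20.7
position: [0.5116, -0.253, 0.1758]
ee_rot: [3.136, -0.114, 0.015]
force: [1.1, 0.3, 1.3]
grip_width: 0.597
finger_force: 0.0
```

>>> {"op": "apply_moves", "data": {"increments": [[-0.2,-0.002,-0.03,0,0,0,0],[-0.2,-0.003,-0.04,0,0,0,0],[-0.2,-0.003,-0.041,0,0,0,0],[-0.2,-0.004,-0.041,0,0,0,0],[-0.2,-0.004,-0.041,0,0,0,0],[-0.2,-0.004,-0.041,0,0,0,0],[-0.2,-0.004,-0.041,0,0,0,0],[-0.2,-0.003,-0.04,0,0,0,0],[-0.2,-0.003,-0.039,0,0,0,0],[-0.2,0,0,0,0,0,0]]}}

```text
time_s: 21.7
position: [0.5048, 0.1073, 0.1699]
ee_rot: [-3.139, 0.108, -0.0]
force: [-0.8, 0.3, -0.2]
grip_width: 0.599
finger_force: 0.0
```

>>> {"op": "apply_moves", "data": {"increments": [[-0.2,0,0,0,0,0,0],[-0.2,0,0,0,0,0,0]]}}

```text
time_s: 21.9
position: [0.5049, 0.1029, 0.1701]
ee_rot: [3.139, -0.116, -0.0]
force: [-0.2, -0.1, -1.1]
grip_width: 0.597
finger_force: 0.0
```

```bash
python3 d.py .506 .1035 .082; python3 chk.py
```

```text
tcp [0.5049 0.1029 0.1701] yaw -4.23 tilt [-0.0003 -0.0003] F [-0.2 -0.1 -1.1] w 50.8 ff 0.0 t 21.9
tool delta mm [ 1.1 -0.7 88.1]
blue rack 198 0.1295 [ 522.9 -108.3   76.7   14.    -4.5]
yellow rack 264 0.1295 [ 508.7 -249.3   79.3   17.3   -4.5]
white rack 223 0.1295 [ 514.6 -179.3   79.1   15.3   -4.3]
```

>>> {"op": "apply_moves", "data": {"increments": [[-0.2,0.001,-0.001,0.028,0,0,0],[-0.2,0,0,0.03,0,0,0],[-0.2,0,0,0.03,0,0,0],[-0.2,0,0,0,0,0,0],[-0.2,0,0,0,0,0,0],[-0.2,0,0,0,0,0,0],[1,0,0,0,0,0,0],[1,0,0,0,0,0,0],[1,0,0,0,0,0,0],[1,0,0,0,0,0,0]]}}

```text
time_s: 22.95
position: [0.5067, 0.1046, 0.0833]
ee_rot: [-3.139, 0.114, -0.003]
force: [-0.9, -0.5, 5.6]
grip_width: 0.181
finger_force: 49.4
```

>>> {"op": "apply_moves", "data": {"increments": [[1,0,0,0,0,0,0],[1,0,0,0,0,0,0],[1,0,0,-0.02,0,0,0],[1,0,0,-0.025,0,0,0],[1,0,0,-0.03,0,0,0],[1,0,0,-0.03,0,0,0],[1,0,0,-0.03,0,0,0],[1,0,0,0,0,0,0],[1,0,0,0,0,0,0]]}}

```text
time_s: 23.85
position: [0.5058, 0.1048, 0.2171]
ee_rot: [-3.139, 0.115, 0.0]
force: [0.1, -0.9, -1.7]
grip_width: 0.178
finger_force: 48.8
```

```bash
python3 d.py .504 -.3237 .21
```

```text
tcp [0.5058 0.1048 0.2171] yaw -4.2 tilt [-0.0001  0.0009] F [ 0.1 -0.9 -1.7] w 15.1 ff 48.80258917808533 t 23.85
tool delta mm [ 29.6 427.5   6.7]
```

>>> {"op": "apply_moves", "data": {"increments": [[1,0.002,0.03,0,0,0,0],[1,0.003,0.04,0,0,0,0],[1,0.003,0.044,0,0,0,0],[1,0.003,0.045,0,0,0,0],[1,0.003,0.045,0,0,0,0],[1,0.003,0.045,0,0,0,0],[1,0.003,0.045,0,0,0,0],[1,0.003,0.045,0,0,0,0],[1,0.003,0.045,0,0,0,0],[1,0.003,0.044,0,0,0,0]]}}

```text
time_s: 24.85
position: [0.5026, -0.3259, 0.2151]
ee_rot: [-3.138, 0.115, 0.005]
force: [1.7, -0.1, -0.6]
grip_width: 0.184
finger_force: 48.9
```

>>> {"op": "apply_moves", "data": {"increments": [[1,0,0,0,0,0,0],[1,0,0,0,0,0,0],[1,0,0,0.025,0,0,0],[1,0,0,0.03,0,0,0],[1,0,0,0.03,0,0,0],[1,0,0,0,0,0,0],[1,0,0,0,0,0,0],[1,0,0,0,0,0,0]]}}

```text
time_s: 25.65
position: [0.5047, -0.3245, 0.1343]
ee_rot: [3.138, -0.113, 0.004]
force: [1.2, 0.4, -0.7]
grip_width: 0.18
finger_force: 49.2
```

```bash
python3 d.py .504 -.3237 .0856
```

```text
tcp [ 0.5047 -0.3245  0.1343] yaw -4.14 tilt [ 0.0027 -0.0016] F [ 1.2  0.4 -0.7] w 15.3 ff 49.23723757266998 t 25.65
tool delta mm [-0.9 -0.9 48.7]
```

>>> {"op": "apply_moves", "data": {"increments": [[1,0,-0.001,0.015,0,0,0],[1,0,0,0.015,0,0,0],[1,0,0,0.01,0,0,0],[1,0,0,0.007,0,0,0],[1,0,0,0,0,0,0],[1,0,0,0,0,0,0],[1,0,0,0,0,0,0]]}}

```text
time_s: 26.35
position: [0.5039, -0.3236, 0.0858]
ee_rot: [3.139, -0.115, 0.001]
force: [0.3, -0.1, -1.8]
grip_width: 0.178
finger_force: 49.3
```

```bash
python3 d.py .504 -.3237 .0856
```

```text
tcp [ 0.5039 -0.3236  0.0858] yaw -4.21 tilt [ 0.0007 -0.0002] F [ 0.3 -0.1 -1.8] w 15.1 ff 49.25684988498688 t 26.35
tool delta mm [0.1 0.1 0.2]
```

Releasing, going up, then moving back (-x) to clear the view.

>>> {"op": "apply_moves", "data": {"increments": [[0.4,0,0,0,0,0,0],[-0.2,0,0,0,0,0,0],[-0.2,0,0,0,0,0,0],[-0.2,0,0,0,0,0,0],[-0.2,0,0,0,0,0,0],[-0.2,0,0,-0.02,0,0,0],[-0.2,0,0,-0.03,0,0,0],[-0.2,0,0,-0.04,0,0,0],[-0.2,0,0,-0.03,0,0,0],[-0.2,0,0,0,0,0,0]]}}

```text
time_s: 27.35
position: [0.5057, -0.325, 0.2109]
ee_rot: [3.135, -0.115, 0.014]
force: [0.4, -0.6, 0.7]
grip_width: 0.601
finger_force: 0.0
```

>>> {"op": "apply_moves", "data": {"increments": [[-0.2,-0.025,0,0,0,0,0],[-0.2,-0.035,0,0,0,0,0],[-0.2,-0.035,0,0,0,0,0],[-0.2,-0.035,0,0,0,0,0],[-0.2,-0.035,0,0,0,0,0],[-0.2,-0.025,0,0,0,0,0],[-0.2,0,0,0,0,0,0],[-0.2,0,0,0,0,0,0],[-0.2,0,0,0,0,0,0],[-0.2,0,0,0,0,0,0]]}}

```text
time_s: 28.35
position: [0.3149, -0.3096, 0.2049]
ee_rot: [-3.139, 0.114, 0.001]
force: [1.1, 0.1, -0.0]
grip_width: 0.601
finger_force: 0.0
```

```bash
python3 chk.py; python3 - <<'E'
from m import *
i,W=cloud('side'); save('s3.png',cv2.resize(i[90:250,200:420],None,fx=3.5,fy=3.5,interpolation=2))
E
```

```text
blue rack 211 0.1294 [ 523.  -108.5   76.8   14.5   -4.5]
yellow rack 265 0.1294 [ 508.6 -249.2   79.1   17.2   -4.4]
green rack 267 0.1294 [ 503.3 -321.4   78.8   17.1   -3.7]
white rack 251 0.1294 [ 514.5 -179.7   79.4   16.4   -4.3]
```

View pics/s3.png

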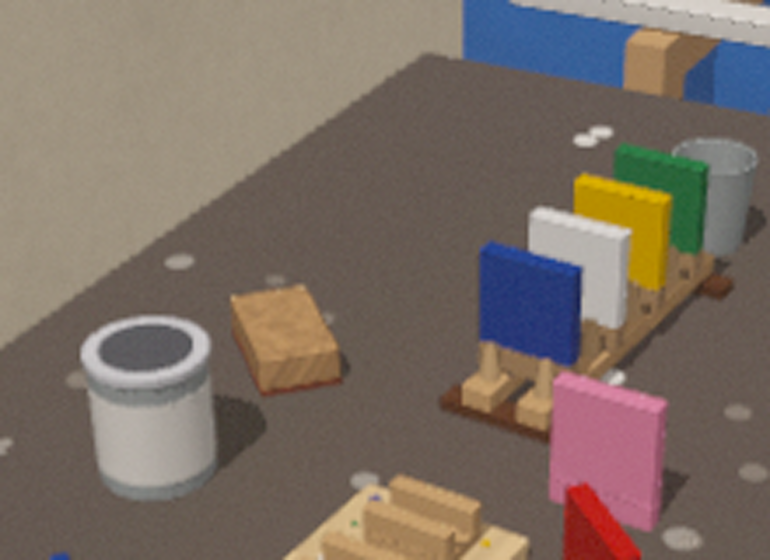

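All four panels stand upright in the rack in order: blue (530,300), white (580,265), yellow (622,230), green (660,195). The tops are at 0.1294 and within 3 mm of the slot middles. The tin, block and cup have not moved.

```bash
python3 -c "from bench import *; print(sign_off())"
```

```text
the job is handed in; nothing more can be done
None
```

All four panels stand upright in the rack in their original left-to-right order (blue, white, yellow, green), the tin, block and cup stayed where they were, and the job is handed in; the sign-off returned no verdict.

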